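# Square up a plaster mould on the pottery board

## Task

On the pottery board, push the plaster mould along the board until it sits flush in the corner, flat against both the metal back rail and the wooden end stop, and slide the wooden sliding stop along the rail until it is right up against the mould, so that the mould is trapped. Only push things along: do not lift the mould or tip it up. Leave the bowl, the stone and the stamp where they are.

Things in the scene. Friction and masses are not known exactly. Their poses are not given: they have to be found in the camera images.
- board: fixed board with metal edging on the table, 12 mm thick, upper face at own z = 12 mm. Origin on its underside; it spans own x -155 to +205 mm, own y -250 to +250 mm. Own x points away from the robot (turned up to 16 degrees either way), y to the left, z up. The guides on it are described under corner and stop
- corner (a point): inner corner of the guides, at the board's upper face (board x +90, y +210, z 12 mm); axes as the board's. From it the metal back rail's near face runs 430 mm along -y, and the wooden end stop's face runs 130 mm along -x. Both stand 24 mm above the board
- mould_center (a point): centre (half-way up) of the loose off-white plaster mould: a block 100 (own x) x 120 (own y) x 28 mm high, with a low round relief 6 mm high on top; 0.3 to 0.6 kg. Lies flat on the board, at the start within 18 degrees of square to the rail; slides at a few newtons. Flush in the corner its centre is at board x +40, y +150 mm
- stop (a joint): position (m) of the sliding stop, a wooden block 95 (board x) x 92 (board y) x 30 mm high, guided along the rail, not removable. Grows along board +y, towards the end stop. Its face to the mould is at board y = -120 mm + value, its back at -212 mm + value. Range 0 to 0.26; stays where left, slides at about 2 N; touches the flush mould at 0.210. It may push the mould
- stop_back (a point): centre of the sliding stop's back face (away from the mould; the face to push on), at board x +40.5 mm and 15.5 mm above the board; axes as the board's
- bowl: small fired clay bowl, 90 mm across, 48 mm high, on the board behind the rail; origin at the centre of its underside. To be left alone
- stone: smooth pale burnishing stone 60 x 40 x 22 mm, on the board's left near part; origin at the centre of its underside. To be left alone
- stamp: small wooden clay stamp, 30 x 30 x 50 mm with a dark round grip on top, 72 mm high in all, on the board's right near part; origin at the centre of its underside. To be left alone
Mind the look-alikes: they are no part of the job. Of the things that look like the part that bears mould_center, the middle-sized one is meant.

How it is judged:
At the end, for the whole second after the job is handed in: The mould lies flat on the board in the corner, square to the rail within 2 degrees, its centre within 3 mm of the flush place against both the back rail and the end stop; the sliding stop is within 5 mm of where it touches the flush mould (joint above 0.205) and at rest (x of mould_center in the frame of corner above -0.053 m and y of mould_center in the frame of corner above -0.063 m and angle between the x axis of mould_center and the x axis of board, either way round below 0.035 rad and z of mould_center in the frame of board below 0.03 m and value of joint stop above 0.205 m and velocity of joint stop below 0.005 m/s).
It fails at once if the mould is lifted off the board (z of mould_center in the frame of board above 0.034 m).
It fails at once if the mould is tipped up (angle between mould_center's own z axis and vertical above 0.12 rad).
It fails at once if the bowl is moved or lifted (distance of bowl from where it was at the start of the episode above 0.02 m).
It fails at once if the stone is moved or lifted (distance of stone from where it was at the start of the episode above 0.02 m).
It fails at once if the stamp is moved or lifted (distance of stamp from where it was at the start of the episode above 0.02 m).
It also fails if it takes over 48 s, if anything falls off the work surface, if the arm or the gripper's body presses on something with over 40 N, if the wrist force passes 120 N, or if a joint passes its speed limit or range.

## Robot

A 7-joint arm with a two-finger parallel gripper is mounted at the origin on the work surface. World frame = base frame: x ahead of the robot, y to its left, z up, the work surface at z = 0. Lengths are in m, angles in rad, forces in N, time in s.
With the tool pointing down it reaches from about 0.35 to 0.9 m from the base axis. Payload 8.1 kg.
Tool frame: the origin (TCP) lies at the very end of the fingers, on their centre line; the grasp point (between the pads) lies 19 mm behind it; z points along the fingers, y is the direction in which the jaws open and shut (so a half turn about z gives the same grasp; the last joint's range is limited). The gripper opens to 85 mm and grips with 20 to 120 N. Pads are 22 mm wide; open, the fingers measure 114 mm over their backs; the gripper's body (76 mm by 85 mm) begins 54 mm behind the grasp point. The pads swing forward as they close: fully open they stand 13 mm farther back than shut.
Start: joints at [-1.335, 0.434, 0.025, 1.573, -0.012, 1.134, -0.075], TCP at [0.208, 0.589, 0.231] pointing down, gripper open.
Joint ranges: [-2.62, 2.62], [-0.44, 2.09], [-1.27, 1.32], [0.08, 2.57], [-1.32, 4.46], [0.12, 2], [-2.74, 2.74]. Speed limits (rad/s): [2.22, 2.22, 3.01, 3.01, 3.14, 3.14, 3.14].

## Interface

Orientations are given as a rotation vector (axis times angle).
In Python, from workcell import env, optics gives the robot as it stands. The module is installed in compiled form; this text tells all that it offers.
- The arm moves only by the tool play_rows, never from a script. Its argument "steps" is a list of rows, each an object of numbers: "dx", "dy", "dz": the shift along the tool's x, y, z in units of 30 mm (1.0 is 30 mm); "twist": the turn about the tool's z in units of 6 degrees (1.0 is 6 degrees); "jaw": the finger opening in mm, from 0 to 85.4. A call has 1 to 20 rows; each row shifts and turns the commanded pose from where the row before left it, along the tool's axes as they then stand; what a row does not reach is not made up. A row lasts 1/12 s, in which the tool goes at most 41.7 mm and 7.16 degrees, less where a joint would pass 70% of its speed; a pose out of reach is approached as far as the arm can. A call is refused whole if a number of a shift passes 1 or a number of a turn 1, either way. A call with a gripper value outside its range is refused whole. The fingers move at their own pace and stop on an object; "squeeze" is the grip in N (left out, the last holds). Time passes only in rows, so rows that do not move let the fingers close. It gives the time, the measured TCP pose, the force and the opening at its end, in the units of the state.
- env.get_obs(): the state, without advancing time (a new reading comes with each control period).
- optics.capture(name): name is "side" or "top" or "wrist"; returns the picture (480x640x3 uint8, red, green, blue); there is no depth.
- optics.camera_params(name): a dict with "fx", "fy", "cx", "cy" (pixels), "R" (3x3) and "t" (3): a world point X has camera coordinates R X + t; the wrist camera has in their place "mount" (4x4, takes a point from camera to tool coordinates, whose origin is the TCP and whose axes are the flange's). Camera axes: x right, y down, z forward; pixel columns grow to the right and rows downward; lengths in m; the calibration is good to about 2 mm. A picture is of the moment at which its call begins: read the wrist's pose just before it. camera_params takes no time and is no camera call.
- env.finish_job(): hands the job in, once; it reports no verdict.
The state is a dict: "clock": time; "joint_pos": joint angles; "joint_velocities": joint speeds; "joint_torque": joint torques, N m; "eef_pos": TCP position; "tool_rot": TCP orientation; "wrist_force": force on the tool from outside, world axes, zero at the start; "wrist_torque": the same for the moment, N m; "opening": opening from 0.0 (shut) to 1.0 (fully open).
Only numpy, scipy, OpenCV 4.12 (cv2) and the standard library are available. Lean on these libraries where they do the work, as an engineer would, in place of code of your own. Each camera call takes 0.05 s, during which the arm holds its last target.

## Working session

There is one attempt and no reset: what is moved stays moved. The work goes in short steps, Python scripts to look and compute and a tool call to move; the robot and the scene stay as the last step left them, time stands still between calls to the robot, and variables do not carry over. Pictures are saved under pics/ and viewed, and the job is handed in when it is done.

Besides the shell and the picture viewer there is one more tool, called after "Request:" as a command line: name --argument value ..., lists and objects as JSON in quotes. play_rows: Moves the arm, as the interface text tells. Its arguments: {"type":"object","properties":{"steps":{"type":"array","items":{"type":"object","properties":{"dx":{"type":"number"},"dy":{"type":"number"},"dz":{"type":"number"},"twist":{"type":"number"},"jaw":{"type":"number"}}}},"squeeze":{"type":"number"}},"required":["steps"]}

```bash
mkdir -p pics; python3 - <<'E'
from workcell import env, optics
import cv2, numpy as np
for n in ("top","side"):
    im=optics.capture(n); cv2.imwrite(f"pics/{n}0.png",im[:,:,::-1])
    p=optics.camera_params(n); np.savez(n+".npz",**{k:np.array(v) for k,v in p.items()}); print(n,p)
print(env.get_obs()); print(optics.camera_params("wrist"))
E
```

```text
top {'fx': 540.288054186003, 'fy': 540.288054186003, 'cx': 310.6581367192888, 'cy': 239.32543558046004, 'R': array([[-0.01816176, -0.99979246,  0.00922969],
       [-0.99529849,  0.01720021, -0.09531559],
       [ 0.09513705, -0.01091739, -0.99540432]]), 't': array([0.0962517 , 0.50231672, 1.00025627])}
side {'fx': 580.3612354768799, 'fy': 580.3612354768799, 'cx': 317.03980854790893, 'cy': 238.73939162079773, 'R': array([[ 0.98516217, -0.16969711,  0.02565924],
       [-0.06760013, -0.52109553, -0.85081706],
       [ 0.15775211,  0.83645821, -0.52483515]]), 't': array([-0.46413225,  0.13102989,  1.06852888])}
{'clock': 0.1, 'joint_pos': array([-1.33463589,  0.43514804,  0.02498306,  1.57401846, -0.01158514,
        1.13400716, -0.075061  ]), 'joint_velocities': array([-3.44565508e-06, -1.81276033e-03,  2.21667835e-04, -1.97986384e-03,
       -1.77597627e-04,  4.94487459e-04, -1.39158640e-03]), 'joint_torque': array([ 3.00757463e-03, -6.71744299e+01,  1.02801349e+00, -3.16905069e+01,
        1.57292001e-02,  7.23862686e-03, -3.63789263e-05]), 'eef_pos': array([0.20760544, 0.58902236, 0.23060306]), 'tool_rot': array([-5.29617523e-01, -3.09653134e+00,  2.25108655e-03]), 'wrist_force': array([-0.18218701, -0.38782659,  0.16269186]), 'wrist_torque': array([0.02118182, 0.03492283, 0.00416497]), 'opening': 0.9983745423282087}
{'fx': 419.6204772095197, 'fy': 419.6204772095197, 'cx': 318.71668653214357, 'cy': 240.8582902520409, 'mount': array([[ 1.95540102e-04, -9.60746188e-01, -2.77428772e-01,
         7.08405517e-02],
       [ 9.99999981e-01,  1.92616281e-04,  3.77925485e-05,
         8.03037358e-05],
       [ 1.71282516e-05, -2.77428775e-01,  9.60746207e-01,
        -1.42057266e-01],
       [ 0.00000000e+00,  0.00000000e+00,  0.00000000e+00,
         1.00000000e+00]])}
```

View pics/top0.png

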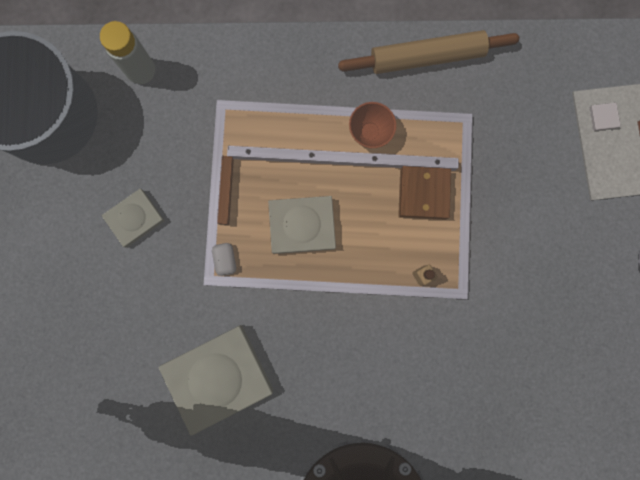

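View pics/side0.png

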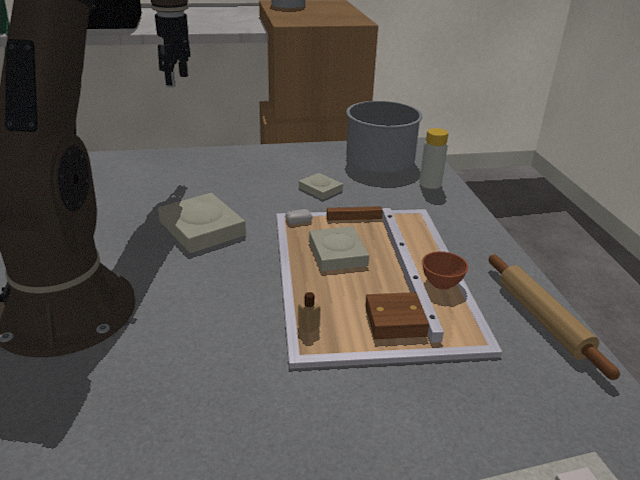

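Top view candidates for the mould: the small block at (132,217), the middle-sized block at (302,225) on the board, and the large block at (216,380). I choose the middle one, on the board. The stone is at (223,260), the stamp at (428,275), the bowl at (372,125), the sliding stop at (425,192), the end stop at (225,190) and the rail runs from (230,152) to (457,163).

```bash
python3 - <<'E'
import cv2
im=cv2.imread("pics/top0.png")
cv2.imwrite("pics/c1.png",cv2.resize(im[135:295,200:350],None,fx=5*0.75,fy=5*.75,interpolation=cv2.INTER_CUBIC))
cv2.imwrite("pics/c2.png",cv2.resize(im[95:305,200:480],(800,600),interpolation=cv2.INTER_CUBIC))
E
```

```text
(no output)
```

View pics/c1.png

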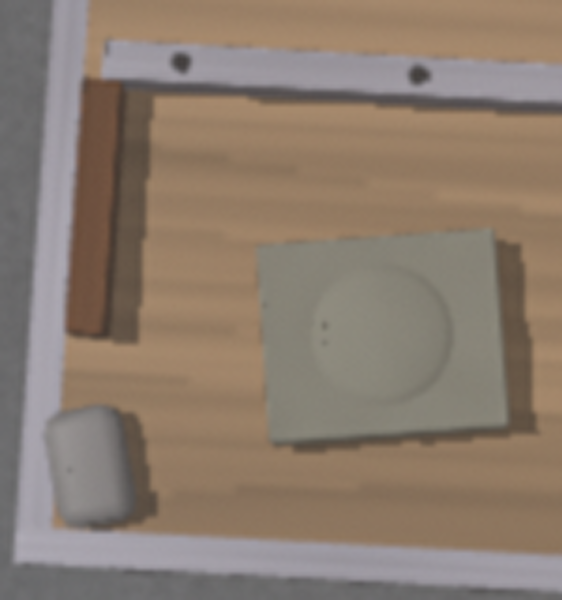

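View pics/c2.png

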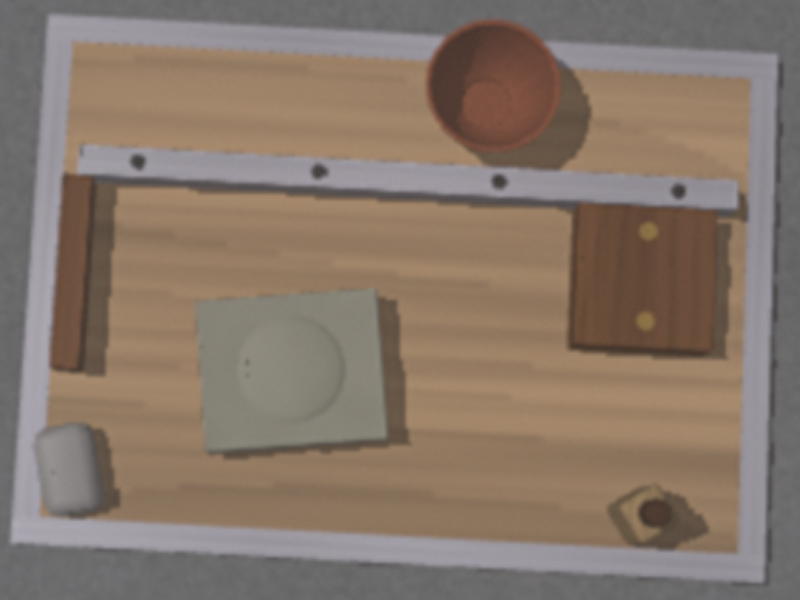

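```bash
cat > h.py <<'E'
import numpy as np
from scipy.optimize import least_squares
T=dict(np.load("top.npz"))
def ray(uv,z,P=T):
    uv=np.atleast_2d(uv).astype(float)
    d=np.c_[(uv[:,0]-P['cx'])/P['fx'],(uv[:,1]-P['cy'])/P['fy'],np.ones(len(uv))]@P['R']
    o=-P['R'].T@P['t']
    return (o+d*((z-o[2])/d[:,2])[:,None])[:,:2]
def c1(a): return np.array(a)/3.75+[200,135]
def c2(a): return np.array(a)/(800/280)+[200,95]
def fit(loc,w):
    loc=np.array(loc);w=np.array(w)
    lc=loc-loc.mean(0);wc=w-w.mean(0)
    th=np.arctan2((lc[:,0]*wc[:,1]-lc[:,1]*wc[:,0]).sum(),(lc*wc).sum())
    R=np.array([[np.cos(th),-np.sin(th)],[np.sin(th),np.cos(th)]])
    t=w.mean(0)-R@loc.mean(0)
    return th,t,w-(loc@R.T+t)
E
python3 - <<'E'
from h import *
np.set_printoptions(precision=4,suppress=True)
W=ray(c2([(50,15),(777,55),(764,581),(12,543)]),0.012)
th,t,r=fit([(.205,.25),(.205,-.25),(-.155,-.25),(-.155,.25)],W)
print("board",np.degrees(th),t,r)
R=np.array([[np.cos(th),-np.sin(th)],[np.sin(th),np.cos(th)]])
np.savez("board.npz",th=th,t=t)
tb=lambda w:(w-t)@R
M=ray(c1([(257,245),(492,229),(508,427),(271,444)]),0.040)
tm,mt,mr=fit([(.05,.06),(.05,-.06),(-.05,-.06),(-.05,.06)],M)
print("mould",np.degrees(tm-th),mt,tb(mt),mr)
print("mould corners",tb(M))
print("endstop",tb(ray(c1([(122,82),(104,335)]),.036)))
print("rail near",tb(ray(c2([(80,173),(738,208)]),.036)))
print("stop f,b",tb(ray(c2([(580,203),(570,348),(718,210),(711,353)]),.042)))
print("stone",tb(ray(c1([(90,465)]),.02)),"stamp",tb(ray(c2([(655,513)]),.084)),"bowl",tb(ray(c2([(495,86)]),.06)))
E
```

```text
board -4.03052435065844 [0.5594 0.0299] [[ 0.0008  0.    ]
 [ 0.0002 -0.0004]
 [-0.     -0.0002]
 [-0.0009  0.0006]]
mould 7.201446775594378 [0.5304 0.1034] [-0.0341  0.0713] [[ 0.0002 -0.0009]
 [-0.0003  0.0012]
 [-0.0001  0.0009]
 [ 0.0002 -0.0012]]
mould corners [[ 0.0083  0.1362]
 [ 0.0227  0.0191]
 [-0.0763  0.0064]
 [-0.0909  0.1233]]
endstop [[ 0.0885  0.2096]
 [-0.0406  0.2101]]
rail near [[ 0.0906  0.2184]
 [ 0.0907 -0.2197]]
stop f,b [[ 0.0869 -0.1134]
 [-0.01   -0.1103]
 [ 0.0872 -0.2048]
 [-0.0084 -0.2029]]
stone [[-0.105   0.2151]] stamp [[-0.1167 -0.1599]] bowl [[ 0.1573 -0.052 ]]
```

```bash
cat >> h.py <<'E'
from scipy.spatial.transform import Rotation as Ro
B=np.load("board.npz") if __import__("os").path.exists("board.npz") else None
def rep(bx=None,by=None,z=None):
    from workcell import env
    s=env.get_obs(); th=float(B['th']);t=B['t']
    Rb=np.array([[np.cos(th),-np.sin(th)],[np.sin(th),np.cos(th)]])
    Rt=Ro.from_rotvec(s['tool_rot']).as_matrix(); p=s['eef_pos']
    b=Rb.T@(p[:2]-t)
    print("clock %.2f boardTCP %.1f %.1f z %.1f mm"%(s['clock'],*b*1e3,p[2]*1e3),"F",np.round(s['wrist_force'],1),"open %.2f"%s['opening'])
    yb=Rb@[0,1]; a=np.degrees(np.arctan2(*(Rt[:2,1][::-1]))-np.arctan2(yb[1],yb[0]))
    print("tool-y vs board-y %.2f deg -> twist units %.3f ; toolz %s"%(a,a/6,np.round(Rt[:,2],3)))
    if bx is not None:
        tw=np.r_[Rb@[bx,by]+t,z]-p
        print("need now-axes units",np.round(Rt.T@tw/0.03,3)," after twist:",np.round(np.r_[-(bx-b[0]),by-b[1],-(z-p[2])]/.03,3))
E
python3 -c "
from h import *
rep(-.115,.075,.12)"
```

```text
clock 0.10 boardTCP -390.2 533.0 z 230.6 mm F [-0.2 -0.4  0.2] open 1.00
tool-y vs board-y -15.38 deg -> twist units -2.563 ; toolz [-0.    -0.001 -1.   ]
need now-axes units [-12.893 -12.281   3.706]  after twist: [ -9.173 -15.266   3.687]
```

Request:
play_rows --steps '[{"twist":-0.64,"jaw":60},{"twist":-0.64},{"twist":-0.64},{"twist":-0.64},{"dx":-0.5,"dy":-0.85,"dz":0.15},{"dx":-0.5,"dy":-0.85,"dz":0.15},{"dx":-0.5,"dy":-0.85,"dz":0.15},{"dx":-0.5,"dy":-0.85,"dz":0.15},{"dx":-0.5,"dy":-0.85,"dz":0.15},{"dx":-0.5,"dy":-0.85,"dz":0.15},{"dx":-0.5,"dy":-0.85,"dz":0.15},{"dx":-0.5,"dy":-0.85,"dz":0.15},{"dx":-0.5,"dy":-0.85,"dz":0.15},{"dx":-0.5,"dy":-0.85,"dz":0.15},{"dx":-0.5,"dy":-0.85,"dz":0.15},{"dx":-0.5,"dy":-0.85,"dz":0.15},{"dx":-0.5,"dy":-0.85,"dz":0.15},{"dx":-0.5,"dy":-0.85,"dz":0.15},{"dx":-0.5,"dy":-0.85,"dz":0.15},{"dx":-0.5,"dy":-0.85,"dz":0.15}]'

```text
$.steps[0]: bad value
```

```bash
python3 -c "
from h import *
rep(-.115,.075,.07)"
```

```text
clock 0.10 boardTCP -390.2 533.0 z 230.6 mm F [-0.2 -0.4  0.2] open 1.00
tool-y vs board-y -15.38 deg -> twist units -2.563 ; toolz [-0.    -0.001 -1.   ]
need now-axes units [-12.893 -12.279   5.373]  after twist: [ -9.173 -15.266   5.353]
```

Request:
play_rows --steps '[{"dx":0,"dy":0,"dz":0,"twist":-0.64,"jaw":60},{"dx":0,"dy":0,"dz":0,"twist":-0.64,"jaw":60},{"dx":0,"dy":0,"dz":0,"twist":-0.64,"jaw":60},{"dx":0,"dy":0,"dz":0,"twist":-0.64,"jaw":60},{"dx":-0.5,"dy":-0.85,"dz":0.15,"twist":0,"jaw":60},{"dx":-0.5,"dy":-0.85,"dz":0.15,"twist":0,"jaw":60},{"dx":-0.5,"dy":-0.85,"dz":0.15,"twist":0,"jaw":60},{"dx":-0.5,"dy":-0.85,"dz":0.15,"twist":0,"jaw":60},{"dx":-0.5,"dy":-0.85,"dz":0.15,"twist":0,"jaw":60},{"dx":-0.5,"dy":-0.85,"dz":0.15,"twist":0,"jaw":60},{"dx":-0.5,"dy":-0.85,"dz":0.15,"twist":0,"jaw":60},{"dx":-0.5,"dy":-0.85,"dz":0.15,"twist":0,"jaw":60}]'

```text
clock: 1.1
eef_pos: [0.3133, 0.3759, 0.1949]
tool_rot: [-0.111, -3.139, 0.001]
wrist_force: [2.1, 0.1, -0.6]
opening: 0.702
```

```bash
python3 -c "
from h import *
rep(-.115,.075,.07)"
```

```text
clock 1.10 boardTCP -269.8 327.9 z 194.9 mm F [ 2.1  0.1 -0.6] open 0.70
tool-y vs board-y -0.02 deg -> twist units -0.004 ; toolz [-0. -0. -1.]
need now-axes units [-5.164 -8.425  4.165]  after twist: [-5.16  -8.428  4.164]
```

Request:
play_rows --steps '[{"dx":-0.43,"dy":-0.7,"dz":0.3,"twist":0,"jaw":60},{"dx":-0.43,"dy":-0.7,"dz":0.3,"twist":0,"jaw":60},{"dx":-0.43,"dy":-0.7,"dz":0.3,"twist":0,"jaw":60},{"dx":-0.43,"dy":-0.7,"dz":0.3,"twist":0,"jaw":60},{"dx":-0.43,"dy":-0.7,"dz":0.3,"twist":0,"jaw":60},{"dx":-0.43,"dy":-0.7,"dz":0.3,"twist":0,"jaw":60},{"dx":-0.43,"dy":-0.7,"dz":0.3,"twist":0,"jaw":60},{"dx":-0.43,"dy":-0.7,"dz":0.3,"twist":0,"jaw":60},{"dx":-0.43,"dy":-0.7,"dz":0.3,"twist":0,"jaw":60},{"dx":-0.43,"dy":-0.7,"dz":0.3,"twist":0,"jaw":60},{"dx":-0.43,"dy":-0.7,"dz":0.3,"twist":0,"jaw":60},{"dx":-0.43,"dy":-0.7,"dz":0.3,"twist":0,"jaw":60},{"dx":0,"dy":0,"dz":0,"twist":0,"jaw":60}]'

```text
clock: 2.18
eef_pos: [0.4506, 0.1102, 0.0859]
tool_rot: [-0.12, -3.138, 0.004]
wrist_force: [0.1, 0.5, -0.3]
opening: 0.701
```

```bash
python3 -c "
from h import *
from workcell import optics
import cv2
rep(-.115,.075,.017)
cv2.imwrite('pics/t1.png',optics.capture('top')[95:305,200:480,::-1].repeat(2,0).repeat(2,1))
cv2.imwrite('pics/w1.png',optics.capture('wrist')[:,:,::-1])
"
```

```text
clock 2.18 boardTCP -114.1 72.4 z 85.9 mm F [ 0.1  0.5 -0.3] open 0.70
tool-y vs board-y -0.36 deg -> twist units -0.060 ; toolz [-0.001 -0.003 -1.   ]
need now-axes units [0.027 0.093 2.297]  after twist: [0.029 0.087 2.298]
```

View pics/t1.png

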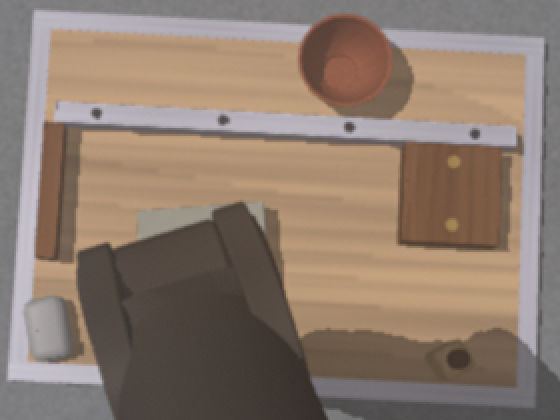

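View pics/w1.png

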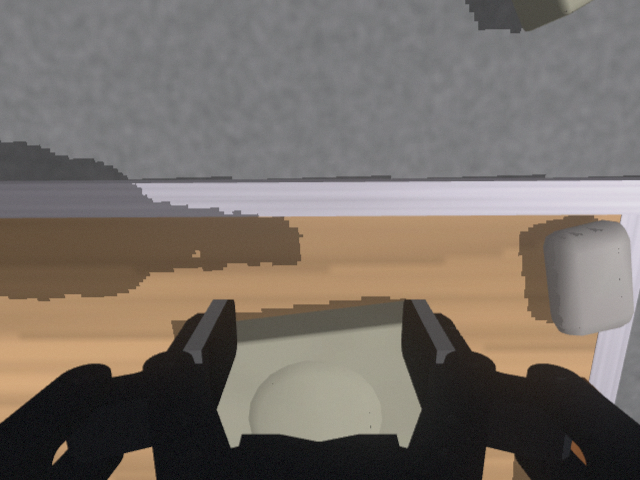

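The wrist view shows the open fingertips, near (222,310) and (415,310), in front of the mould's near edge. The edge runs from (235,342) to (405,305). I will check the clearance by projecting the fingertips down.

```bash
python3 -c "
from h import *
M=np.array([[1.95540102e-04,-9.60746188e-01,-2.77428772e-01,7.08405517e-02],[9.99999981e-01,1.92616281e-04,3.77925485e-05,8.03037358e-05],[1.71282516e-05,-2.77428775e-01,9.60746207e-01,-1.42057266e-01],[0,0,0,1]])
Mi=np.linalg.inv(M)
def pr(p):
    c=Mi@np.r_[p,1]; return np.round(c[:2]/c[2]*419.62+[318.7,240.86])
for z in (0,-.006,-.013):
  for x in (.011,-.011): print(z,x,pr([x,.03,z]),pr([x,-.03,z]))
print('descended ground z=.04: ',[pr([x,.03,.046]) for x in(.011,-.011)])
# mould near corner pred
"
```

```text
0 0.011 [401. 290.] [236. 290.]
0 -0.011 [398. 344.] [239. 344.]
-0.006 0.011 [404. 297.] [233. 297.]
-0.006 -0.011 [400. 353.] [236. 353.]
-0.013 0.011 [408. 306.] [229. 306.]
-0.013 -0.011 [404. 363.] [233. 363.]
descended ground z=.04:  [array([382., 252.]), array([380., 295.])]
```

Request:
play_rows --steps '[{"dx":0.15,"dy":0.09,"dz":0.4,"twist":-0.06,"jaw":60},{"dx":0,"dy":0,"dz":0.5,"twist":0,"jaw":60},{"dx":0,"dy":0,"dz":0.5,"twist":0,"jaw":60},{"dx":0,"dy":0,"dz":0.5,"twist":0,"jaw":60},{"dx":0,"dy":0,"dz":0.3,"twist":0,"jaw":60},{"dx":0,"dy":0,"dz":0.26,"twist":0,"jaw":60},{"dx":0,"dy":0,"dz":0,"twist":0,"jaw":60}]'

```text
clock: 2.87
eef_pos: [0.4445, 0.1187, 0.0126]
tool_rot: [-0.1, -3.138, 0.001]
wrist_force: [-0.1, -0.2, -0.4]
opening: 0.699
```

```bash
python3 -c "
from h import *
from workcell import optics
import cv2
rep(-.024,.075,.012)
cv2.imwrite('pics/s2.png',optics.capture('side')[190:370,250:510,::-1].repeat(3,0).repeat(3,1))
"
```

```text
clock 2.87 boardTCP -120.8 80.4 z 12.6 mm F [-0.1 -0.2 -0.4] open 0.70
tool-y vs board-y 0.40 deg -> twist units 0.066 ; toolz [-0.002 -0.    -1.   ]
need now-axes units [-3.226 -0.204  0.014]  after twist: [-3.228 -0.182  0.019]
```

View pics/s2.png

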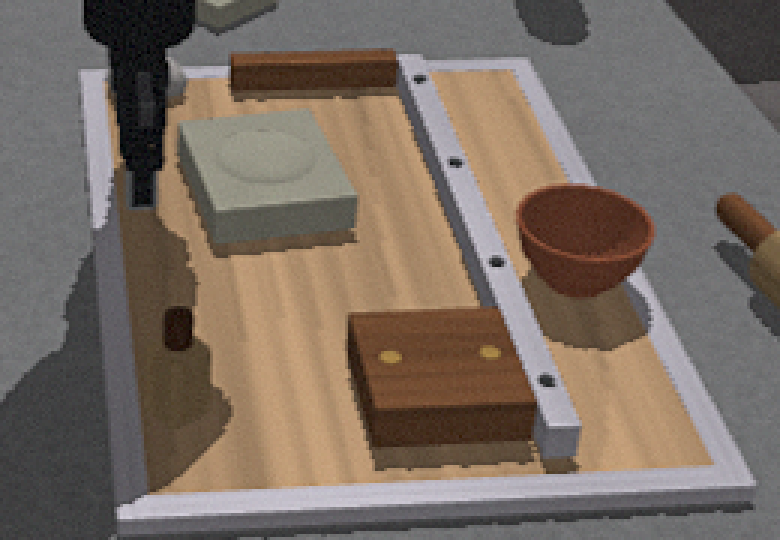

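The fingers at (142,190) in the crop stand clear of the mould's near face and low enough. Now I push towards the rail.

Request:
play_rows --steps '[{"dx":0,"dy":-0.15,"dz":0,"twist":0.06,"jaw":60},{"dx":-0.2,"dy":0,"dz":0,"twist":0,"jaw":60},{"dx":-0.2,"dy":0,"dz":0,"twist":0,"jaw":60},{"dx":-0.2,"dy":0,"dz":0,"twist":0,"jaw":60},{"dx":-0.2,"dy":0,"dz":0,"twist":0,"jaw":60},{"dx":-0.2,"dy":0,"dz":0,"twist":0,"jaw":60},{"dx":-0.2,"dy":0,"dz":0,"twist":0,"jaw":60},{"dx":-0.2,"dy":0,"dz":0,"twist":0,"jaw":60},{"dx":-0.2,"dy":0,"dz":0,"twist":0,"jaw":60},{"dx":-0.2,"dy":0,"dz":0,"twist":0,"jaw":60},{"dx":-0.2,"dy":0,"dz":0,"twist":0,"jaw":60},{"dx":-0.2,"dy":0,"dz":0,"twist":0,"jaw":60},{"dx":-0.2,"dy":0,"dz":0,"twist":0,"jaw":60},{"dx":-0.2,"dy":0,"dz":0,"twist":0,"jaw":60},{"dx":-0.2,"dy":0,"dz":0,"twist":0,"jaw":60}]'

```text
clock: 4.17
eef_pos: [0.5295, 0.1077, 0.0135]
tool_rot: [0.111, 3.14, 0.0]
wrist_force: [-0.6, 1.0, -0.3]
opening: 0.703
```

```bash
python3 -c "
from h import *
from workcell import optics
import cv2
rep(-.024,.075,.012)
cv2.imwrite('pics/s3.png',optics.capture('side')[190:370,250:510,::-1].repeat(3,0).repeat(3,1))
"
```

```text
clock 4.17 boardTCP -35.3 75.5 z 13.5 mm F [-0.6  1.  -0.3] open 0.70
tool-y vs board-y -0.03 deg -> twist units -0.005 ; toolz [ 0.  0. -1.]
need now-axes units [-0.376 -0.015  0.049]  after twist: [-0.376 -0.016  0.049]
```

View pics/s3.png

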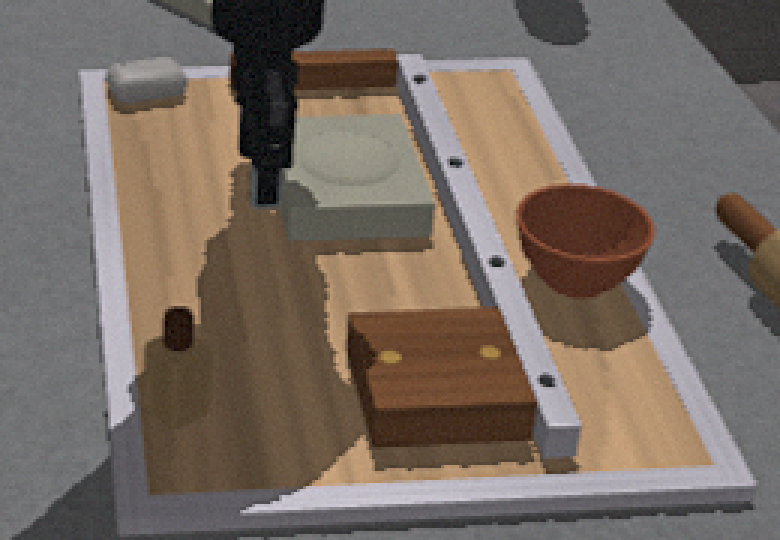

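Request:
play_rows --steps '[{"dx":-0.1,"dy":0,"dz":0,"twist":0,"jaw":60},{"dx":-0.1,"dy":0,"dz":0,"twist":0,"jaw":60},{"dx":-0.1,"dy":0,"dz":0,"twist":0,"jaw":60},{"dx":-0.05,"dy":0,"dz":0,"twist":0,"jaw":60}]'

```text
clock: 4.55
eef_pos: [0.5397, 0.1071, 0.0135]
tool_rot: [0.111, 3.139, 0.0]
wrist_force: [-1.7, 0.0, -0.3]
opening: 0.697
```

```bash
python3 -c "
from h import *
rep(-.021,.075,.012)
"
```

```text
clock 4.55 boardTCP -25.0 75.6 z 13.5 mm F [-1.7  0.  -0.3] open 0.70
tool-y vs board-y -0.02 deg -> twist units -0.004 ; toolz [ 0.  0. -1.]
need now-axes units [-0.134 -0.018  0.051]  after twist: [-0.134 -0.019  0.051]
```

Request:
play_rows --steps '[{"dx":-0.07,"dy":0,"dz":0,"twist":0,"jaw":60},{"dx":-0.07,"dy":0,"dz":0,"twist":0,"jaw":60},{"dx":-0.05,"dy":0,"dz":0,"twist":0,"jaw":60}]'

```text
clock: 4.8
eef_pos: [0.5451, 0.1066, 0.0135]
tool_rot: [-0.111, -3.139, 0.0]
wrist_force: [-8.9, -0.4, 4.8]
opening: 0.704
```

```bash
python3 -c "
from h import *
rep(-.021,.075,.012)
"
```

```text
clock 4.80 boardTCP -19.7 75.4 z 13.5 mm F [-8.9 -0.4  4.8] open 0.70
tool-y vs board-y -0.02 deg -> twist units -0.004 ; toolz [-0. -0. -1.]
need now-axes units [ 0.045 -0.014  0.049]  after twist: [ 0.045 -0.014  0.049]
```

Request:
play_rows --steps '[{"dx":-0.03,"dy":0,"dz":0,"twist":0,"jaw":60},{"dx":0,"dy":0,"dz":0,"twist":0,"jaw":60},{"dx":0.3,"dy":0,"dz":0,"twist":0,"jaw":60},{"dx":0.6,"dy":0,"dz":0,"twist":0,"jaw":30},{"dx":0,"dy":0,"dz":-0.7,"twist":0,"jaw":0},{"dx":0,"dy":0,"dz":-1,"twist":0,"jaw":0},{"dx":0,"dy":0,"dz":-1,"twist":0,"jaw":0},{"dx":0,"dy":0,"dz":-1,"twist":0,"jaw":0},{"dx":0,"dy":0,"dz":-0.7,"twist":0,"jaw":0}]'

```text
clock: 5.55
eef_pos: [0.5198, 0.1087, 0.1483]
tool_rot: [0.111, 3.136, 0.002]
wrist_force: [1.3, -0.2, 0.8]
opening: 0.002
```

```bash
python3 -c "
from h import *
from workcell import optics
import cv2
rep(.0405,-.232,.14)
cv2.imwrite('pics/t4.png',cv2.resize(optics.capture('top')[95:305,200:480,::-1],(800,600)))
"
```

```text
clock 5.55 boardTCP -45.0 75.7 z 148.3 mm F [ 1.3 -0.2  0.8] open 0.00
tool-y vs board-y -0.04 deg -> twist units -0.006 ; toolz [ 0.004  0.001 -1.   ]
need now-axes units [ -2.856 -10.257   0.275]  after twist: [ -2.85  -10.258   0.278]
```

View pics/t4.png

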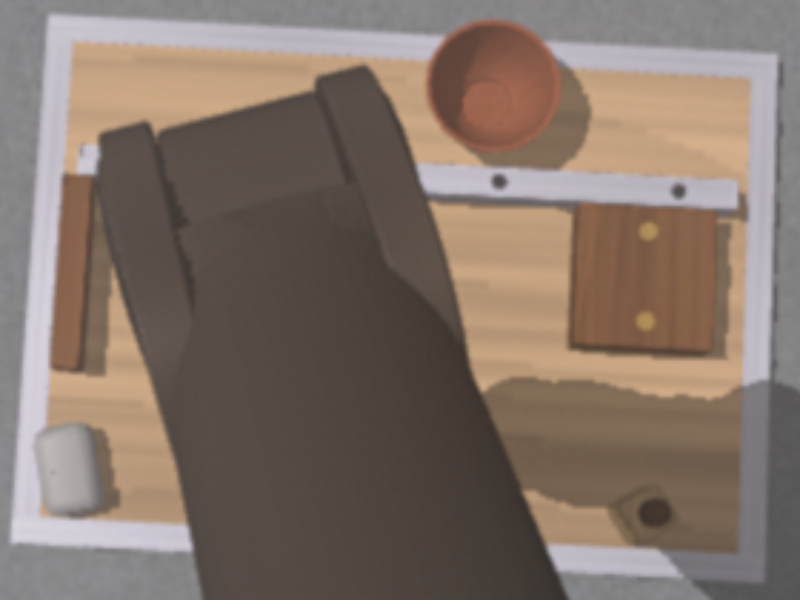

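The arm hides the mould from above. I move on to the sliding stop's back and look again from there.

Request:
play_rows --steps '[{"dx":-0.2,"dy":-0.7,"dz":0,"twist":0,"jaw":0},{"dx":-0.2,"dy":-0.7,"dz":0,"twist":0,"jaw":0},{"dx":-0.2,"dy":-0.7,"dz":0,"twist":0,"jaw":0},{"dx":-0.2,"dy":-0.7,"dz":0,"twist":0,"jaw":0},{"dx":-0.2,"dy":-0.7,"dz":0,"twist":0,"jaw":0},{"dx":-0.2,"dy":-0.7,"dz":0,"twist":0,"jaw":0},{"dx":-0.2,"dy":-0.7,"dz":0,"twist":0,"jaw":0},{"dx":-0.2,"dy":-0.7,"dz":0,"twist":0,"jaw":0},{"dx":-0.2,"dy":-0.7,"dz":0,"twist":0,"jaw":0},{"dx":-0.2,"dy":-0.7,"dz":0,"twist":0,"jaw":0},{"dx":-0.2,"dy":-0.7,"dz":0,"twist":0,"jaw":0},{"dx":-0.2,"dy":-0.7,"dz":0,"twist":0,"jaw":0},{"dx":-0.2,"dy":-0.7,"dz":0,"twist":0,"jaw":0},{"dx":-0.2,"dy":-0.7,"dz":0,"twist":0,"jaw":0},{"dx":-0.05,"dy":-0.5,"dz":0,"twist":0,"jaw":0},{"dx":0,"dy":0,"dz":0,"twist":0,"jaw":0}]'

```text
clock: 6.93
eef_pos: [0.5817, -0.2103, 0.1454]
tool_rot: [0.119, 3.139, -0.004]
wrist_force: [-0.4, -0.3, -0.6]
opening: -0.003
```

```bash
python3 -c "
from h import *
from workcell import optics
import cv2
rep(.0405,-.232,.022)
cv2.imwrite('pics/t5.png',cv2.resize(optics.capture('top')[95:305,200:480,::-1],(800,600)))
cv2.imwrite('pics/w5.png',optics.capture('wrist')[:,:,::-1])
"
```

```text
clock 6.93 boardTCP 39.2 -238.1 z 145.4 mm F [-0.4 -0.3 -0.6] open -0.00
tool-y vs board-y -0.30 deg -> twist units -0.050 ; toolz [ 0.    -0.003 -1.   ]
need now-axes units [-0.039  0.213  4.114]  after twist: [-0.043  0.203  4.114]
```

View pics/t5.png

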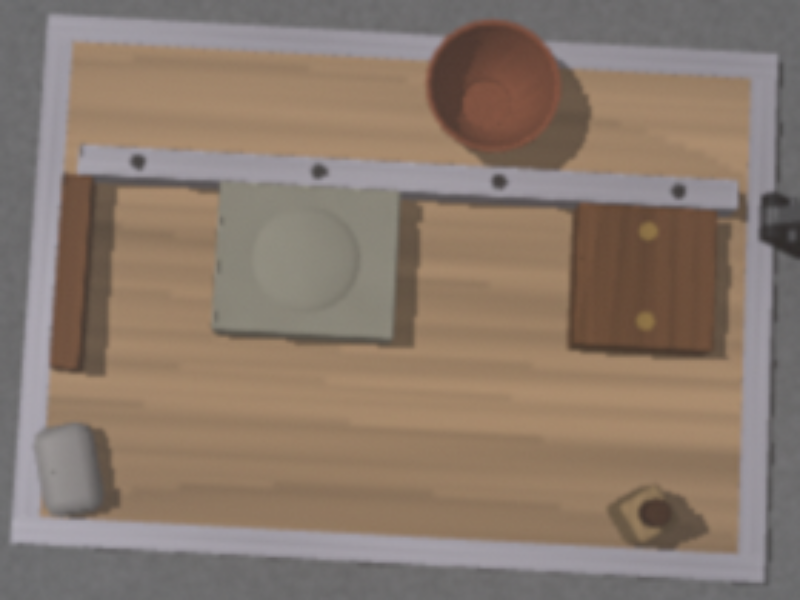

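View pics/w5.png

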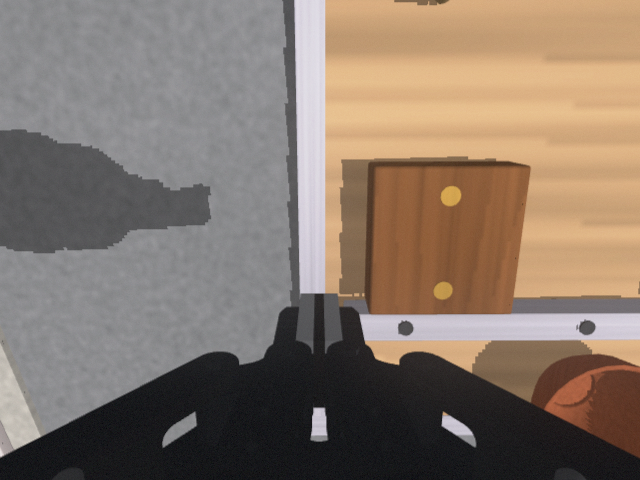

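The mould is flat along the rail: its top corners in the crop are (220,180), (398,193), (390,340) and (213,332). The bowl, stone and stamp have not moved. Next I go down behind the stop.

Request:
play_rows --steps '[{"dx":-0.04,"dy":0.06,"dz":0.6,"twist":-0.05,"jaw":0},{"dx":0,"dy":0,"dz":0.7,"twist":0,"jaw":0},{"dx":0,"dy":0,"dz":0.7,"twist":0,"jaw":0},{"dx":0,"dy":0,"dz":0.7,"twist":0,"jaw":0},{"dx":0,"dy":0,"dz":0.6,"twist":0,"jaw":0},{"dx":0,"dy":0,"dz":0.5,"twist":0,"jaw":0},{"dx":0,"dy":0,"dz":0.3,"twist":0,"jaw":0},{"dx":0,"dy":0,"dz":0,"twist":0,"jaw":0}]'

```text
clock: 7.7
eef_pos: [0.5825, -0.2022, 0.0207]
tool_rot: [-0.1, -3.137, -0.002]
wrist_force: [-0.5, 0.9, 0.3]
opening: 0.003
```

```bash
python3 -c "
from h import *
rep(.0405,-.011,.022)
"
```

```text
clock 7.70 boardTCP 39.4 -229.9 z 20.7 mm F [-0.5  0.9  0.3] open 0.00
tool-y vs board-y 0.37 deg -> twist units 0.062 ; toolz [-0.003  0.002 -1.   ]
need now-axes units [-0.083  7.296 -0.035]  after twist: [-0.036  7.296 -0.045]
```

Request:
play_rows --steps '[{"dx":-0.03,"dy":0.2,"dz":0,"twist":0.06,"jaw":0},{"dx":0,"dy":0.2,"dz":0,"twist":0,"jaw":0},{"dx":0,"dy":0.2,"dz":0,"twist":0,"jaw":0},{"dx":0,"dy":0.2,"dz":0,"twist":0,"jaw":0},{"dx":0,"dy":0.2,"dz":0,"twist":0,"jaw":0},{"dx":0,"dy":0.2,"dz":0,"twist":0,"jaw":0},{"dx":0,"dy":0.2,"dz":0,"twist":0,"jaw":0},{"dx":0,"dy":0.2,"dz":0,"twist":0,"jaw":0},{"dx":0,"dy":0.2,"dz":0,"twist":0,"jaw":0},{"dx":0,"dy":0.2,"dz":0,"twist":0,"jaw":0},{"dx":0,"dy":0.2,"dz":0,"twist":0,"jaw":0},{"dx":0,"dy":0.2,"dz":0,"twist":0,"jaw":0},{"dx":0,"dy":0.2,"dz":0,"twist":0,"jaw":0},{"dx":0,"dy":0.2,"dz":0,"twist":0,"jaw":0},{"dx":0,"dy":0.2,"dz":0,"twist":0,"jaw":0},{"dx":0,"dy":0.2,"dz":0,"twist":0,"jaw":0},{"dx":0,"dy":0.2,"dz":0,"twist":0,"jaw":0},{"dx":0,"dy":0.2,"dz":0,"twist":0,"jaw":0},{"dx":0,"dy":0.2,"dz":0,"twist":0,"jaw":0},{"dx":0,"dy":0.2,"dz":0,"twist":0,"jaw":0}]'

```text
clock: 9.37
eef_pos: [0.593, -0.0839, 0.0225]
tool_rot: [-0.113, -3.139, -0.0]
wrist_force: [-0.0, -1.4, 2.0]
opening: 0.001
```

```bash
python3 -c "
from h import *
from workcell import optics
import cv2
rep(.0405,-.011,.022)
cv2.imwrite('pics/s6.png',optics.capture('side')[190:370,250:510,::-1].repeat(3,0).repeat(3,1))
"
```

```text
clock 9.37 boardTCP 41.6 -111.1 z 22.5 mm F [-0.  -1.4  2. ] open 0.00
tool-y vs board-y -0.08 deg -> twist units -0.014 ; toolz [-0.  0. -1.]
need now-axes units [0.041 3.338 0.015]  after twist: [0.036 3.338 0.015]
```

View pics/s6.png

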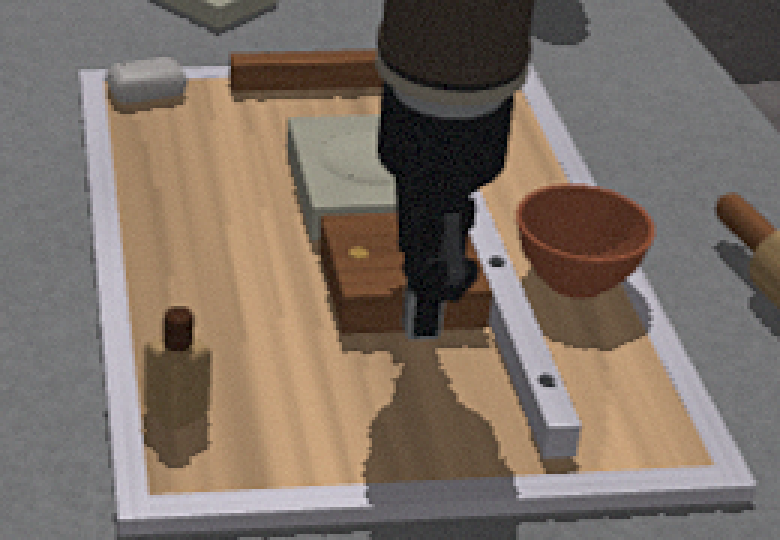

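The stop slides along and is nearly at the mould, and the gripper is clear of the bowl. I keep pushing.

Request:
play_rows --steps '[{"dx":0,"dy":0.2,"dz":0,"twist":0,"jaw":0},{"dx":0,"dy":0.2,"dz":0,"twist":0,"jaw":0},{"dx":0,"dy":0.2,"dz":0,"twist":0,"jaw":0},{"dx":0,"dy":0.2,"dz":0,"twist":0,"jaw":0},{"dx":0,"dy":0.2,"dz":0,"twist":0,"jaw":0},{"dx":0,"dy":0.2,"dz":0,"twist":0,"jaw":0},{"dx":0,"dy":0.2,"dz":0,"twist":0,"jaw":0},{"dx":0,"dy":0.2,"dz":0,"twist":0,"jaw":0},{"dx":0,"dy":0.2,"dz":0,"twist":0,"jaw":0},{"dx":0,"dy":0.2,"dz":0,"twist":0,"jaw":0},{"dx":0,"dy":0.2,"dz":0,"twist":0,"jaw":0},{"dx":0,"dy":0.2,"dz":0,"twist":0,"jaw":0},{"dx":0,"dy":0.2,"dz":0,"twist":0,"jaw":0},{"dx":0,"dy":0.2,"dz":0,"twist":0,"jaw":0}]'

```text
clock: 10.58
eef_pos: [0.599, -0.0001, 0.0224]
tool_rot: [-0.113, -3.139, -0.0]
wrist_force: [-2.1, -3.8, -0.3]
opening: -0.0
```

```bash
python3 -c "
from h import *
from workcell import optics
import cv2
rep(.0405,-.011,.022)
cv2.imwrite('pics/s7.png',optics.capture('side')[190:370,250:510,::-1].repeat(3,0).repeat(3,1))
"
```

```text
clock 10.58 boardTCP 41.6 -27.1 z 22.4 mm F [-2.1 -3.8 -0.3] open -0.00
tool-y vs board-y -0.09 deg -> twist units -0.014 ; toolz [-0.  0. -1.]
need now-axes units [0.037 0.538 0.014]  after twist: [0.036 0.538 0.014]
```

View pics/s7.png

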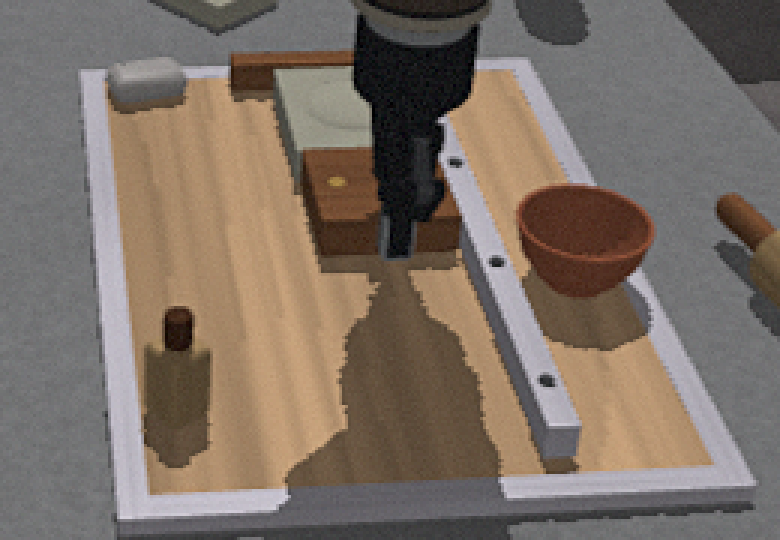

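Request:
play_rows --steps '[{"dx":0,"dy":0.08,"dz":0,"twist":0,"jaw":0},{"dx":0,"dy":0.08,"dz":0,"twist":0,"jaw":0},{"dx":0,"dy":0.08,"dz":0,"twist":0,"jaw":0},{"dx":0,"dy":0.06,"dz":0,"twist":0,"jaw":0},{"dx":0,"dy":0.06,"dz":0,"twist":0,"jaw":0}]'

```text
clock: 11.05
eef_pos: [0.5998, 0.01, 0.0225]
tool_rot: [-0.113, -3.139, 0.0]
wrist_force: [-2.5, -2.6, -1.3]
opening: -0.002
```

```bash
python3 -c "
from h import *
rep(.0405,-.011,.022)
"
```

```text
clock 11.05 boardTCP 41.7 -17.0 z 22.5 mm F [-2.5 -2.6 -1.3] open -0.00
tool-y vs board-y -0.10 deg -> twist units -0.017 ; toolz [-0. -0. -1.]
need now-axes units [0.041 0.201 0.015]  after twist: [0.041 0.201 0.015]
```

Request:
play_rows --steps '[{"dx":0,"dy":0.06,"dz":0,"twist":0,"jaw":0},{"dx":0,"dy":0.06,"dz":0,"twist":0,"jaw":0},{"dx":0,"dy":0.04,"dz":0,"twist":0,"jaw":0}]'

```text
clock: 11.3
eef_pos: [0.5999, 0.0129, 0.0224]
tool_rot: [-0.115, -3.139, 0.003]
wrist_force: [-3.2, -11.2, 0.5]
opening: 0.0
```

```bash
python3 -c "
from h import *
rep(.0405,-.011,.022)
"
```

```text
clock 11.30 boardTCP 41.7 -14.1 z 22.4 mm F [ -3.2 -11.2   0.5] open 0.00
tool-y vs board-y -0.16 deg -> twist units -0.027 ; toolz [-0.001 -0.002 -1.   ]
need now-axes units [0.039 0.104 0.015]  after twist: [0.038 0.104 0.015]
```

The force has risen to 11 N and the finger has stalled, so the mould is against the end stop. I push slightly more, then back off, lift and look.

Request:
play_rows --steps '[{"dx":0,"dy":0.05,"dz":0,"twist":0,"jaw":0},{"dx":0,"dy":0,"dz":0,"twist":0,"jaw":0}]'

```text
clock: 11.47
eef_pos: [0.5999, 0.0129, 0.0225]
tool_rot: [-0.117, -3.139, 0.006]
wrist_force: [-3.6, -11.9, 1.1]
opening: -0.001
```

```bash
python3 -c "
from h import *
rep(.0405,-.011,.022)
"
```

```text
clock 11.47 boardTCP 41.6 -14.1 z 22.5 mm F [ -3.6 -11.9   1.1] open -0.00
tool-y vs board-y -0.24 deg -> twist units -0.039 ; toolz [-0.001 -0.003 -1.   ]
need now-axes units [0.038 0.103 0.015]  after twist: [0.038 0.103 0.015]
```

Request:
play_rows --steps '[{"dx":0,"dy":-0.3,"dz":0,"twist":0,"jaw":0},{"dx":0,"dy":-0.6,"dz":0,"twist":0,"jaw":0},{"dx":0,"dy":-0.5,"dz":-0.6,"twist":0,"jaw":0},{"dx":0,"dy":-0.5,"dz":-0.8,"twist":0,"jaw":0},{"dx":0,"dy":-0.5,"dz":-0.9,"twist":0,"jaw":0},{"dx":0.3,"dy":-0.7,"dz":-0.9,"twist":0,"jaw":0},{"dx":0.3,"dy":-0.7,"dz":-0.9,"twist":0,"jaw":0},{"dx":0.3,"dy":-0.7,"dz":0,"twist":0,"jaw":0},{"dx":0,"dy":0,"dz":0,"twist":0,"jaw":0}]'

```text
clock: 12.22
eef_pos: [0.5638, -0.1213, 0.1481]
tool_rot: [0.121, 3.134, -0.003]
wrist_force: [-1.1, -1.0, -0.1]
opening: 0.0
```

```bash
python3 -c "
from h import *
from workcell import optics
import cv2
rep(-.045,.15,.14)
im=optics.capture('top')[:,:,::-1]
cv2.imwrite('pics/t8.png',cv2.resize(im[95:305,200:480],(800,600),interpolation=cv2.INTER_CUBIC))
cv2.imwrite('pics/t8z.png',cv2.resize(im[140:240,205:345],(784,560),interpolation=cv2.INTER_CUBIC))
"
```

```text
clock 12.22 boardTCP 15.0 -150.5 z 148.1 mm F [-1.1 -1.  -0.1] open 0.00
tool-y vs board-y -0.38 deg -> twist units -0.064 ; toolz [ 0.005 -0.002 -1.   ]
need now-axes units [ 2.068 10.004  0.243]  after twist: [ 2.    10.017  0.27 ]
```

View pics/t8.png

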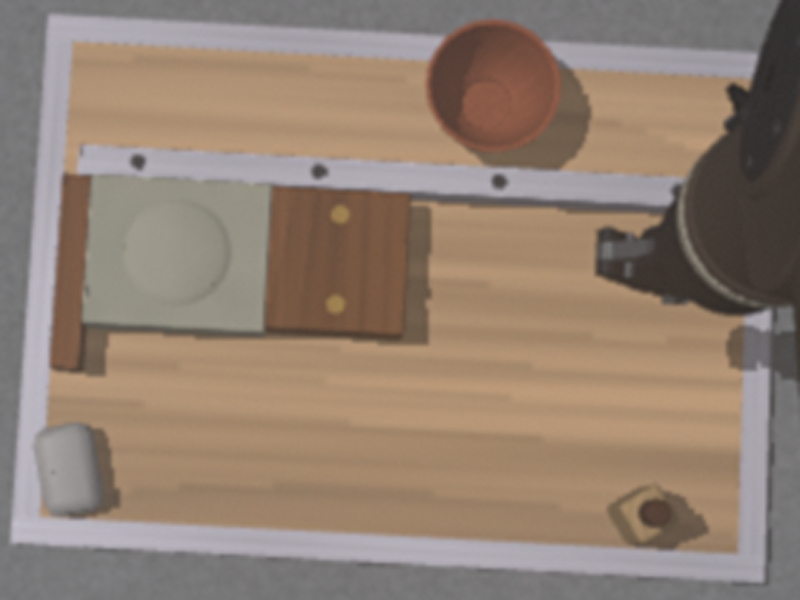

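View pics/t8z.png

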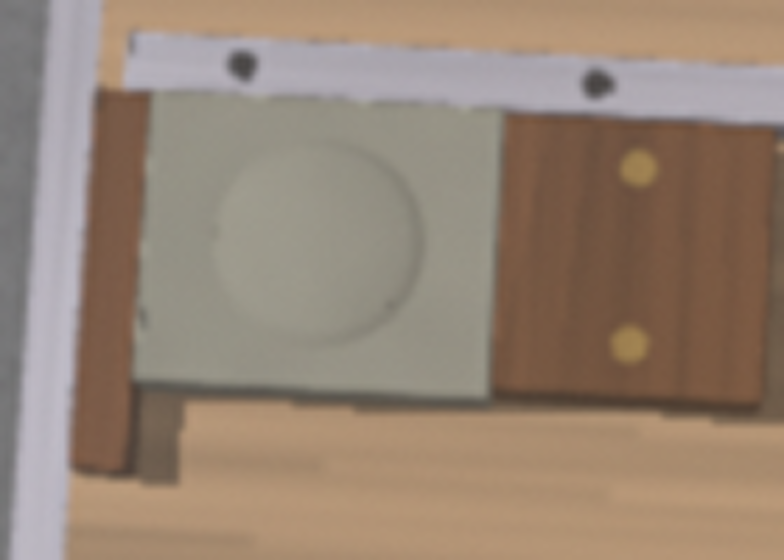

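The mould fills the corner: no shadow gap shows at the rail or the end stop, and the stop's face meets the mould at (500,110)–(490,397). I will measure it.

```bash
python3 -c "
from h import *
np.set_printoptions(precision=4,suppress=True)
th=float(B['th']);t=B['t'];R=np.array([[np.cos(th),-np.sin(th)],[np.sin(th),np.cos(th)]])
f=lambda a,z:(ray(np.array(a)/5.6+[205,140],z)-t)@R
M=f([(151,90),(502,110),(490,394),(135,382)],.040)
tm,mt,mr=fit([(.05,.06),(.05,-.06),(-.05,-.06),(-.05,.06)],M)
print(np.degrees(tm),mt,M)
print('stop back',f([(776,125),(760,403)],.0425))
"
```

```text
0.5732305550606411 [0.0397 0.1502] [[ 0.089   0.2102]
 [ 0.0886  0.0916]
 [-0.0083  0.0902]
 [-0.0106  0.2089]]
stop back [[ 0.0879 -0.001 ]
 [-0.0068  0.    ]]
```

```bash
python3 -c "
from workcell import env
print(env.finish_job(), env.get_obs()['clock'])"
```

```text
the job is handed in; nothing more can be done
the job is handed in; nothing more can be done
```

I pushed the mould against the back rail with both fingertips, which squared it up. I then pushed the sliding stop along the rail from behind until it carried the mould into the end stop, and handed the job in just after 12 s on the clock. The job reports no verdict, so I don't have confirmation that it passed.

**Last top-camera check:**

| | Measured | Target |
|---|---|---|
| Mould centre, board x / y | 39.7 / 150.2 mm | 40 / 150 mm |
| Mould angle to the rail | about 0.6° (near reading noise) | within 2° |
| Sliding stop joint value | about 0.211 | above 0.205 |

- **Contact:** at the end stop the fingers stalled at about 12 N, so the mould was firmly seated. No gap showed at the rail, the end stop or the sliding stop.
- **Other objects:** the bowl, stone and stamp look unmoved in the last picture.
- **Problems:** my first move call was refused because its rows left out some fields, and nothing moved. No check failed or disagreed.

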